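# Pin back the sprung belt tensioner of the dryer drive plate

## Robot

A 6-joint arm with a two-finger parallel gripper is mounted at the origin on the work surface. World frame = base frame: x ahead of the robot, y to its left, z up, the work surface at z = 0. Lengths are in m, angles in rad, forces in N, time in s.
With the tool pointing down it reaches from about 0.325 to 0.9 m from the base axis. Payload 6.1 kg.
Tool frame: the origin (TCP) lies at the very end of the fingers, on their centre line; the grasp point (between the pads) lies 19 mm behind it (r.grasp_offset is the distance from the TCP to the grasp point, in m); z points along the fingers, y is the line along which they close (so a half turn about z gives the same grasp; the last joint's range is limited). The gripper opens to 87 mm and grips with 3 to 60 N. Pads are 19 mm wide; open, the fingers measure 117 mm over their backs; the gripper's body (75 mm by 190 mm) begins 51 mm behind the grasp point.
Start: joints at [1.145, 0.22, 1.526, -0, 1.395, -0.126], TCP at [0.185, 0.597, 0.223] pointing down, gripper open.
Joint ranges: [-2.98, 2.98], [-0.91, 2.08], [0.09, 2.57], [-1.24, 4.39], [0.2, 2.65], [-2.68, 2.68]. Speed limits (rad/s): [2.57, 2.57, 3.01, 3.14, 3.14, 3.14].

## Interface

Orientations are given as a 3x3 rotation matrix whose columns are the frame's x, y, z axes.
In Python, from workcell import r gives the robot as it stands.
- The arm moves only by the tool drive_tool, never from a script. Its argument "series" is a list of rows, each an object with "slide": the shift along the world's x, y, z in units of 30 mm (1.0 is 30 mm), a list of three; "spin": the turn about the world's z in rad. In form: [{"slide": [x, y, z], "spin": spin}, ...]. A call has 1 to 5 rows; each row shifts and turns the commanded pose from where the row before left it; what a row does not reach is not made up. A row lasts 1/12 s, in which the tool goes at most 41.7 mm and 7.16 degrees, less where a joint would pass 70% of its speed; a pose out of reach is approached as far as the arm can. A call is refused whole if a number of a shift passes 1 or a number of a turn 0.125, either way. A call with a gripper value outside its range is refused whole. "fingers" is the finger opening in mm, from 0 to 87, set as the call begins (left out, the last holds). The fingers move at their own pace and stop on an object; "force" is the grip in N (left out, the last holds). Time passes only in rows, so rows that do not move let the fingers close. It gives the time, the measured TCP pose, the force, the opening and the grip force at its end, in the units of the state.
- r.sense(): the state, without advancing time (a new reading comes with each control period).
- r.get_image(name): name is "scene" or "side" or "wrist"; returns a dict with "color" (420x560x3 uint8, blue, green, red), "range_z" (420x560 float32, m along the optical axis (not along the pixel's ray), 0 where there is no reading), "fx", "fy", "cx", "cy" (pixels), "origin" and "attitude" of the camera in the world; the wrist camera has in their place "T_tool_cam" (4x4, takes a point from camera to tool coordinates, whose origin is the TCP and whose axes are the flange's). Camera axes: x right, y up, looking along -z (the intrinsics and any distortion apply to the point x, -y, -z); pixel columns grow to the right and rows downward; lengths in m; the calibration is good to about 2 mm. The wrist camera is an equidistant fisheye: a pixel r from the principal point sees the ray r / f radians off the axis. A picture is of the moment at which its call begins: read the wrist's pose just before it.
- r.finish_job(): hands the job in; it is judged then, once.
The state is a dict: "clock": time; "joints": joint angles; "joint_velocities": joint speeds; "effort": joint torques, N m; "tcp_pos": TCP position; "orientation": TCP orientation; "contact_force": force on the tool from outside, world axes, zero at the start; "ft_torque": the same for the moment, N m; "gripper_width": opening from 0.0 (shut) to 1.0 (fully open); "finger_force": force on a finger pad.
Only numpy, scipy, OpenCV 4.12 (cv2) and the standard library are available. Lean on these libraries where they do the work, as an engineer would, in place of code of your own. Each camera call takes 0.05 s, during which the arm holds its last target. There are 200 camera calls.

## Task

Take the orange-headed lock pin from its wooden stand, put it down through the fork at the end of the red sprung tensioner arm and use it to swing the arm round anticlockwise against its spring until the pin finds the hole in the yellow block of the quadrant. Push the pin upright and fully home in that hole, then let go, so that the pin alone holds the arm back. Leave the mug, the soap bottle and the screwdriver where they are.

Things in the scene. Friction and masses are not known exactly. Their poses are not given: they have to be found in the camera images.
- drive_plate: steel plate, fixed, 290 x 370 x 6 mm, flat on the counter. Origin: on the counter right under the arm's pivot, z up; the plate spans -90 to +200 mm along its x, +-185 mm along y. Pivot post 64 mm high; motor pulley 34 mm high at x -45, y +130; spring anchor 20 mm high at x -55, y -50. The tip of a pin that is fully home rests on this plate, 6 mm above the counter
- arc_centre (a point): point on the pivot axis level with the top of the quadrant, 28 mm above the counter. The quadrant: a fixed grey arc, 22 mm thick, radius 125 to 175 mm about this, under the whole fork path. Its 50 x 50 mm yellow block has the vertical lock hole, 15 mm diameter, radius 150 mm, down to the plate. Adjustable, so the hole is not measured: it is under the fork at an arm angle of 0.70 to 1.10 rad
- tension_arm (a joint): angle of the red sprung arm about the vertical pivot, rad; 0 at its rest stop, grows anticlockwise seen from above, other stop at 1.35. At 0 the arm points from the pivot at -0.75 rad (clockwise) from the plate's x axis. The spring returns it with (0.32 + 0.8 x angle) N m, about 7 N at the fork near the hole
- fork (a point): middle of the fork of the red arm, 150 mm from the pivot, 38 mm above the counter, moving with the arm; x outwards along the arm, y anticlockwise, z up. Arm 12 mm thick. Fork slot 20 mm wide, open above, below and outwards, its inner end 143 mm from the pivot, prongs 12 mm wide reaching to 175 mm. A black pulley on the arm, 56 mm diameter, 72 mm from the pivot, is 60 mm high
- pin_head (a point): centre of the orange square head, 24 x 24 mm and 40 mm tall, of the loose lock pin (0.1 to 0.2 kg); z is along the pin, upwards. The pin is 100 mm long overall: below the head is a round steel shank 12 mm in diameter and 60 mm long, its foot tapering to 7 mm over the last 4 mm, so its tip is 80 mm below this point
- pin_tip (a point): the lower tip of the lock pin, on its axis. The shank rubs on the oiled fork and quadrant (friction about 0.25): under the spring's load, sliding the pin up or down takes 2 to 4 N, more as it enters the hole
- pin_stand: wooden block 80 x 80 mm, 40 mm high, fixed; origin at the centre of its underside. The pin stands at the start in a hole 30 mm deep in the middle of its top
- mug_mid (a point): bystander: blue mug, 80 mm diameter, 95 mm high; the point is at its centre, half-way up; handle at its +y
- soap_mid (a point): bystander: green soap bottle, 60 mm diameter, 130 mm high; the point is at its centre, half-way up
- screwdriver: bystander: screwdriver 200 mm long lying on the counter along its x, origin underneath its middle

How it is judged:
On the way:
1. the arm is swung back past 0.5 rad with the pin standing in its fork (value of joint tension_arm above 0.5 rad and y of pin_tip in the frame of fork between -0.012 and 0.012 m and z of pin_tip in the frame of fork below 0 m), for 0.2 s.
At the end, for the whole second after the job is handed in: the pin stands upright (within 0.3 rad) through the fork and in the hole, its tip within 6 mm of the plate, and alone holds the arm still beyond 0.6 rad (value of joint tension_arm above 0.6 rad and velocity of joint tension_arm between -0.05 and 0.05 rad/s and z of pin_tip in the frame of drive_plate below 0.012 m and y of pin_tip in the frame of fork between -0.016 and 0.016 m and x of pin_tip in the frame of fork between -0.015 and 0.015 m and angle between pin_head's own z axis and vertical below 0.3 rad); the robot touches nothing.
It fails at once if the mug is pushed more than 40 mm or tipped (distance of mug_mid from where it was at the start of the episode above 0.04 m or angle between mug_mid's own z axis and vertical above 0.5 rad).
It fails at once if the soap bottle is pushed more than 40 mm or tipped (distance of soap_mid from where it was at the start of the episode above 0.04 m or angle between soap_mid's own z axis and vertical above 0.5 rad).
It fails at once if the screwdriver is moved more than 40 mm (distance of screwdriver from where it was at the start of the episode above 0.04 m).
It also fails if it takes over 72 s, if anything falls off the work surface, if the arm or the gripper's body presses on something with over 40 N, if the wrist force passes 120 N, or if a joint passes its speed limit or range.

## Working session

There is one attempt and no reset: what is moved stays moved. The work goes in short steps, Python scripts to look and compute and a tool call to move; the robot and the scene stay as the last step left them, time stands still between calls to the robot, and variables do not carry over. Pictures are saved under pics/ and viewed, at most 12 in all, crops included, and the job is handed in when it is done.

Besides the shell and the picture viewer there is one more tool, called in YAML: its name, and indented under it one key for each argument. drive_tool: Moves the arm, as the interface text tells. Its arguments: {"type":"object","properties":{"series":{"type":"array"},"fingers":{"type":"number"},"force":{"type":"number"}},"required":["series"]}

```bash
mkdir -p pics; ls
python3 - <<'E'
from workcell import r
import cv2,numpy as np
s=r.sense();print(s['clock'],s['tcp_pos'],s['orientation'],s['gripper_width'])
for n in ("scene","side"):
    im=r.get_image(n);cv2.imwrite(f"pics/{n}0.png",im["color"]);np.savez(f"{n}0.npz",**im)
    print(n,im["fx"],im["cx"],im["cy"],im["origin"],im["attitude"],[k for k in im])
E
```

```text
pics
0.0 [0.18430667 0.59653794 0.22142313] [[-9.55392078e-01  2.95339245e-01 -8.41574831e-04]
 [ 2.95340324e-01  9.55390378e-01 -1.82175866e-03]
 [ 2.65995668e-04 -1.98904478e-03 -9.99997986e-01]] 1.0037521193127497
scene 476.205232786408 277.0631881025366 218.82219284956247 [ 0.99030208 -0.58839493  1.06006515] [[ 0.74739615 -0.51118845  0.42436465]
 [ 0.66429543  0.58510151 -0.46515353]
 [-0.01051529  0.62955746  0.77688277]] ['color', 'range_z', 'fx', 'fy', 'cx', 'cy', 'origin', 'attitude']
side 395.52821668455056 281.4867526248305 206.36073541104412 [0.40724958 0.67105383 0.86238693] [[-0.99658724  0.05658685 -0.06009819]
 [-0.08185876 -0.77124986  0.63124702]
 [-0.01063044  0.63401229  0.7732499 ]] ['color', 'range_z', 'fx', 'fy', 'cx', 'cy', 'origin', 'attitude']
```

View pics/scene0.png

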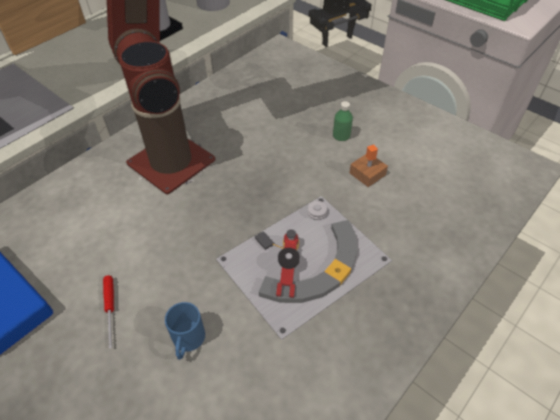

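View pics/side0.png

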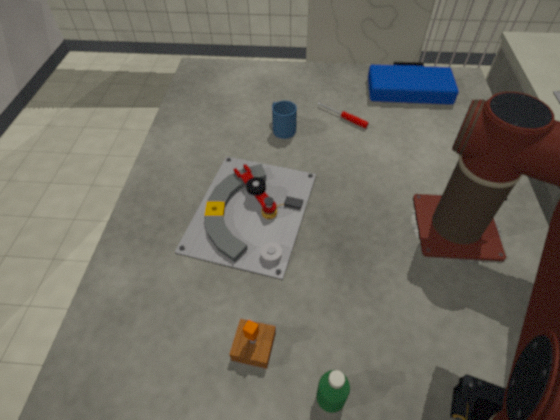

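The scene view shows the fork at about (286,290), the yellow block at (338,271) and the pin head at (372,152). In the side view the head is at (250,328), the yellow block at (215,208) and the fork at (243,175).

```bash
cat > h.py <<'E'
import cv2,numpy as np
def ray(im,u,v):
    d=np.array([(u-im['cx'])/im['fx'],-(v-im['cy'])/im['fy'],-1.0])
    return im['attitude']@d
def onplane(im,u,v,z):
    d=ray(im,u,v);o=im['origin'];return o+d*(z-o[2])/d[2]
def cross(a,ua,b,ub):
    da,db=ray(a,*ua),ray(b,*ub);da/=np.linalg.norm(da);db/=np.linalg.norm(db)
    A=np.stack([da,-db],1);t=np.linalg.lstsq(A,b['origin']-a['origin'],rcond=None)[0]
    p,q=a['origin']+t[0]*da,b['origin']+t[1]*db
    return (p+q)/2,np.linalg.norm(p-q)
def blobs(mask,n=3,amin=8):
    k,l,s,c=cv2.connectedComponentsWithStats(mask.astype(np.uint8))
    i=[j for j in np.argsort(-s[1:,4])+1 if s[j,4]>=amin][:n]
    return [(c[j],s[j]) for j in i]
def hsv(im,lo,hi): return cv2.inRange(cv2.cvtColor(im['color'],cv2.COLOR_BGR2HSV),lo,hi)>0
E
python3 - <<'E'
from h import *
np.set_printoptions(precision=4,suppress=True)
I={n:dict(np.load(n+"0.npz")) for n in("scene","side")}
for n,im in I.items():
    print(n)
    for nm,lo,hi,z in (("orange",(5,200,180),(14,255,255),.07),("yellow",(18,150,120),(30,255,255),.028),("green",(60,100,30),(85,255,255),.06),("blue",(100,100,30),(112,255,255),.05)):
        for c,s in blobs(hsv(im,lo,hi),3): print(nm,c,s,onplane(im,*c,z))
    H=im['color'].astype(int).max(2)
    roi=(slice(190,345),slice(205,400)) if n=="scene" else (slice(150,280),slice(170,325))
    m=np.zeros(H.shape,bool);m[roi]=H[roi]<75
    for c,s in blobs(m,12,5): print("dark",c,s[2:],onplane(im,*c,.007))
out=[]
for n,(a,b,c,d) in {"scene":(205,190,400,345),"side":(170,150,330,280)}.items():
    cv2.imwrite("pics/crop_%s.png"%n,cv2.resize(I[n]['color'][b:d,a:c],None,fx=4,fy=4,interpolation=cv2.INTER_CUBIC)[:600,:800])
E
```

```text
scene
yellow [338.1137 270.1237] [326 260  25  22 299] [0.6567 0.006  0.028 ]
green [492.1342   6.2373] [449   0  78  20 805] [0.361  1.4621 0.06  ]
blue [ 17.9097 305.7018] [   0  252   53  102 2857] [ 0.1492 -0.5919  0.05  ]
blue [183.7781 326.5963] [ 166  304   36   54 1298] [ 0.4892 -0.3653  0.05  ]
dark [288.5423 258.243 ] [ 20  20 284] [ 0.528  -0.0389  0.007 ]
dark [268. 246.] [5 3 5] [ 0.4597 -0.0453  0.007 ]
side
yellow [214.553  208.2841] [205 201  20  15 264] [0.6534 0.01   0.028 ]
green [331.1956 395.0123] [317 372  32  40 731] [0.3386 0.4672 0.06  ]
blue [411.7371  83.7226] [ 368   63   90   41 3180] [ 0.0564 -0.5855  0.05  ]
blue [283.8484 118.8623] [273 102  23  36 719] [ 0.4928 -0.3586  0.05  ]
dark [250.3468 186.8025] [ 40  29 395] [ 0.5704 -0.0942  0.007 ]
dark [292.5748 203.622 ] [ 17  12 127] [ 0.4435 -0.0395  0.007 ]
dark [234.2245 254.1939] [29 15 98] [0.581  0.1387 0.007 ]
dark [268.6136 201.4091] [ 7  8 44] [ 0.5115 -0.0426  0.007 ]
dark [277.875 271.875] [3 3 8] [0.4655 0.1813 0.007 ]
dark [181.4 247.8] [2 3 5] [0.7203 0.1297 0.007 ]
```

View pics/crop_scene.png

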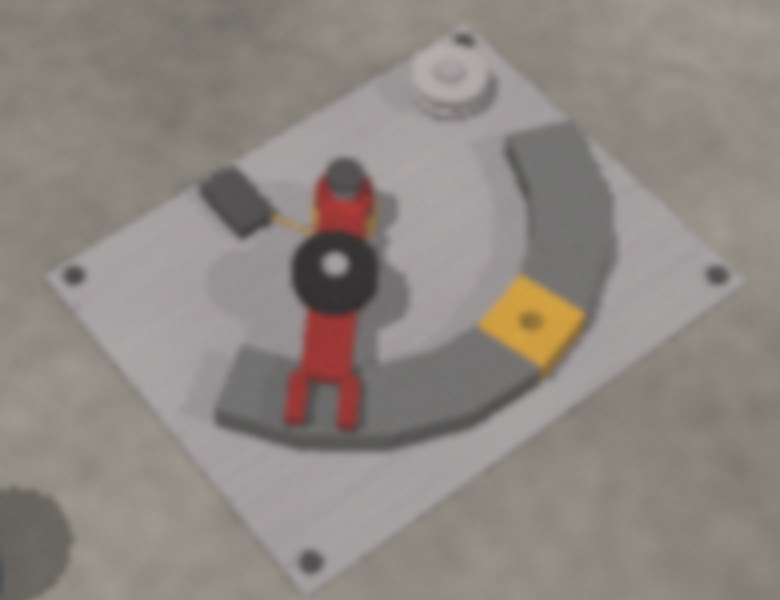

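Scene crop (4x): hole at (531,321), pivot top at (345,176), plate screws at (464,39), (717,274), (311,562) and (74,275), fork slot at about (323,388).

Run:
```python
from h import *
np.set_printoptions(precision=4,suppress=True)
I={n:dict(np.load(n+"0.npz")) for n in("scene","side")}
S=I["scene"];f=lambda x,y:((x+.5)/4-.5+205,(y+.5)/4-.5+190)
P=lambda x,y,z:onplane(S,*f(x,y),z)
sc=np.array([P(*q,.008) for q in((464,39),(717,274),(311,562),(74,275))]);print("screws",sc)
piv=P(345,176,.064);hole=P(531,321,.028);fork=P(323,388,.044)
print("piv",piv,"hole",hole,"fork",fork)
xa=(sc[1]+sc[2]-sc[0]-sc[3])[:2];print("plate x ang",np.arctan2(xa[1],xa[0]))
th=np.arctan2(xa[1],xa[0]);c=sc.mean(0)[:2];R=np.array([[np.cos(th),-np.sin(th)],[np.sin(th),np.cos(th)]])
print("pivot from plate",c-R@[.055,0])
for nm,p in(("hole",hole),("fork",fork)):
    d=(p-piv)[:2];print(nm,np.hypot(*d),np.arctan2(d[1],d[0])-th+.75)
c={}
for n,(u,v) in {"scene":(372,152),"side":(250,328)}.items():
    m=hsv(I[n],(2,170,150),(16,255,255));k=np.zeros_like(m);k[v-20:v+20,u-20:u+20]=m[v-20:v+20,u-20:u+20]
    for q,s in blobs(k,2): print(n,q,s); c.setdefault(n,q)
    print(I[n]['color'][v,u],I[n]['range_z'][v,u])
print("head",cross(S,c["scene"],I["side"],c["side"]))
for n in c:
    m=hsv(I[n],(8,60,40),(18,220,255));u,v=map(int,c[n]);k=np.zeros_like(m);k[v-30:v+50,u-40:u+40]=m[v-30:v+50,u-40:u+40]
    for q,s in blobs(k,2): print("wood",q,s)
u,v=map(int,c["side"]);cv2.imwrite("pics/stand.png",cv2.resize(I["side"]['color'][v-40:v+50,u-50:u+50],None,fx=6,fy=6,interpolation=cv2.INTER_CUBIC)); print(u-50,v-40)
```

```text
screws [[ 0.4631  0.1807  0.008 ]
 [ 0.7188  0.1278  0.008 ]
 [ 0.6527 -0.2061  0.008 ]
 [ 0.3975 -0.1547  0.008 ]]
piv [ 0.5067 -0.0055  0.064 ] hole [0.6548 0.0054 0.028 ] fork [ 0.5934 -0.1272  0.044 ]
plate x ang -0.20128678666030295
pivot from plate [ 0.5041 -0.0021]
hole 0.14847580132265048 1.0248749147879053
fork 0.14934385113804774 -0.0003059460936113423
scene [371.0256 151.6026] [367 146   9  13  78]
[ 50  85 158] 1.3797667
side [249.6   326.792] [242 320  16  14 125]
[  0 101 190] 0.7771531
head (array([0.5038, 0.3608, 0.0956]), np.float64(0.002862939109533949))
wood [368.4502 166.7903] [349 144  39  43 944]
wood [252.7831 344.9367] [ 229  318   47   51 1549]
199 286
```

View pics/stand.png

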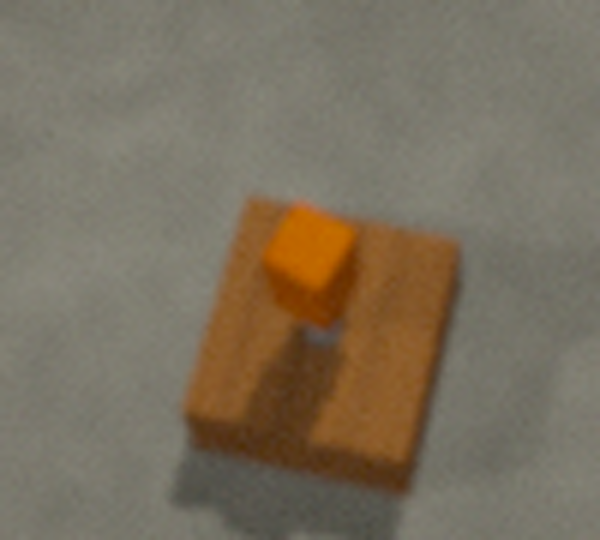

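The stand crop (6x) shows the orange head's top face with corners at about (305,205), (357,235), (318,285) and (265,250).

Run:
```python
from h import *
np.set_printoptions(precision=4,suppress=True)
S=dict(np.load("side0.npz"))
c=np.array([onplane(S,x/6+199-.4,y/6+286-.4,.11)[:2] for x,y in((305,205),(357,235),(318,287),(265,250))])
print(c,c.mean(0));e=np.roll(c,-1,0)-c;print(np.linalg.norm(e,axis=1),np.degrees(np.arctan2(e[:,1],e[:,0]))%90)
c=np.array([onplane(S,x/6+199-.4,y/6+286-.4,.04)[:2] for x,y in((255,200),(460,240),(410,460),(188,412))])
print("stand",c.mean(0));
print("soap",onplane(S,331,395,.07))
```

```text
[[0.5055 0.3529]
 [0.4871 0.3618]
 [0.4976 0.3803]
 [0.5166 0.3693]] [0.5017 0.3661]
[0.0205 0.0212 0.0219 0.0197] [64.1595 60.1904 59.9162 55.991 ]
stand [0.5006 0.3664]
soap [0.3398 0.4697 0.07  ]
```

drive_tool:
  series:
    - {"slide": [0.96, -0.7, 0], "spin": -0.05}
    - {"slide": [0.96, -0.7, 0], "spin": -0.05}
    - {"slide": [0.96, -0.7, 0], "spin": -0.05}
    - {"slide": [0.96, -0.7, 0], "spin": -0.05}
    - {"slide": [0.96, -0.7, 0], "spin": -0.02}
  fingers: 87

```text
clock: 0.52
tcp_pos: [0.3294, 0.4908, 0.222]
orientation: [[-0.867, 0.498, -0.001], [0.498, 0.867, -0.001], [0.0, -0.001, -1.0]]
contact_force: [0.7, 0.3, -0.8]
gripper_width: 0.999
finger_force: 0.0
```

drive_tool:
  series:
    - {"slide": [0.96, -0.7, 0], "spin": 0}
    - {"slide": [0.96, -0.7, 0], "spin": 0}
    - {"slide": [0.96, -0.7, 0], "spin": 0}
    - {"slide": [0.96, -0.7, 0], "spin": 0}
    - {"slide": [0.96, -0.7, 0], "spin": 0}

```text
clock: 0.93
tcp_pos: [0.4735, 0.3857, 0.2221]
orientation: [[-0.868, 0.497, -0.001], [0.497, 0.868, -0.0], [0.0, -0.001, -1.0]]
contact_force: [-0.0, -0.2, -0.4]
gripper_width: 0.997
finger_force: 0.0
```

drive_tool:
  series:
    - {"slide": [0.96, -0.7, -0.3], "spin": 0}
    - {"slide": [0, 0, 0], "spin": 0}
    - {"slide": [0, 0, 0], "spin": 0}

```text
clock: 1.18
tcp_pos: [0.5021, 0.3643, 0.2121]
orientation: [[-0.866, 0.5, -0.002], [0.5, 0.866, -0.001], [0.001, -0.002, -1.0]]
contact_force: [-0.3, 0.2, 0.1]
gripper_width: 0.996
finger_force: 0.0
```

Run:
```python
from workcell import r
from h import *
np.set_printoptions(precision=4,suppress=True)
s=r.sense();im=r.get_image("wrist");print(s['clock'],s['tcp_pos'],s['orientation'][:,1],im['T_tool_cam'],im['fx'],im['cx'],im['cy'],s['contact_force'])
cv2.imwrite("pics/w1.png",im["color"]);np.savez("w1.npz",tcp=s['tcp_pos'],R=s['orientation'],**im)
```

```text
1.1833 [0.5021 0.3643 0.2121] [ 0.4998  0.8661 -0.0022] [[-0.0006  0.9613  0.2754  0.0753]
 [ 1.      0.0005  0.0004  0.    ]
 [ 0.0003  0.2754 -0.9613 -0.1632]
 [ 0.      0.      0.      1.    ]] 325.19226210127806 280.32430477071136 204.96861991173571 [-0.2776  0.174   0.1376]
```

View pics/w1.png

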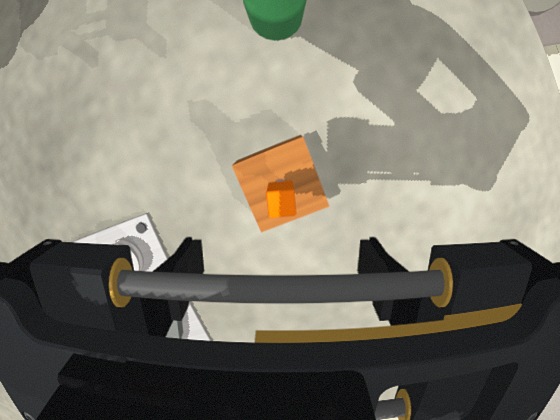

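The wrist view shows the head's top face centred near (281,204), square with the fingers; the stand is at (281,184) and the soap at the top, (275,15).

```bash
cat >> h.py <<'E'
def wplane(im,tcp,R,u,v,z):
    x,y=u-im['cx'],v-im['cy'];rr=np.hypot(x,y);t=rr/im['fx']
    k=np.sin(t)/max(rr,1e-9);d=np.array([x*k,-y*k,-np.cos(t)])
    T=im['T_tool_cam'];d=R@T[:3,:3]@d;o=tcp+R@T[:3,3]
    return o+d*(z-o[2])/d[2]
def locate(n,corners):pass
E
sed -i '/^def locate/d' h.py
python3 - <<'E'
from h import *
np.set_printoptions(precision=4,suppress=True)
w=dict(np.load("w1.npz"));m=hsv(w,(5,150,200),(20,255,255))
b=hsv(w,(12,200,235),(20,255,255))
for k in(m,b):
    for q,s in blobs(k,2): print(q,s)
print(w['color'][204,281],w['color'][187,281],w['color'][170,281])
for q in((267,192),(296,192),(296,217),(267,217),(281.5,204.5)): print(wplane(w,w['tcp'],w['R'],*q,.11))
p=wplane(w,w['tcp'],w['R'],281.5,204.5,.11)-w['tcp'];print(p, w['R'].T@p)
u,v=281,200;cv2.imwrite("pics/wc1.png",cv2.resize(w['color'][v-30:v+30,u-30:u+30],None,fx=8,fy=8,interpolation=cv2.INTER_CUBIC))
E
```

```text
[277.021  184.5761] [ 233  137   95   94 4326]
[273.4451 203.549 ] [266 191  15  27 337]
[  9 106 221] [ 11  78 167] [ 80 149 225]
[0.487  0.3597 0.11  ]
[0.4992 0.3808 0.11  ]
[0.5184 0.37   0.11  ]
[0.506  0.3484 0.11  ]
[0.5025 0.3648 0.11  ]
[ 0.0004  0.0005 -0.1021] [-0.0003  0.0009  0.1021]
```

View pics/wc1.png

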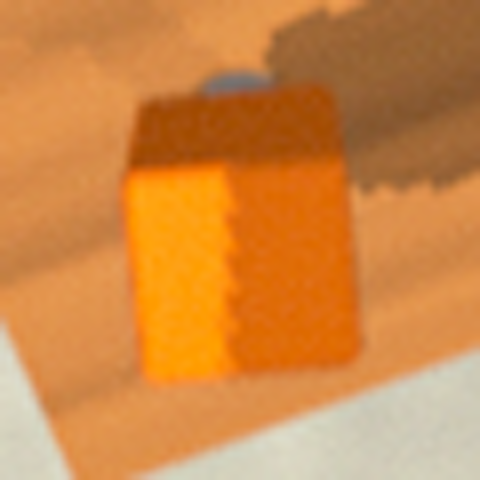

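drive_tool:
  series:
    - {"slide": [0.02, 0.02, -0.9], "spin": 0.06}
    - {"slide": [0, 0, -0.9], "spin": 0}
    - {"slide": [0, 0, -0.9], "spin": 0}
    - {"slide": [0, 0, -0.9], "spin": 0}
    - {"slide": [0, 0, -0.9], "spin": 0}

```text
clock: 1.65
tcp_pos: [0.5005, 0.3682, 0.0777]
orientation: [[-0.897, 0.442, 0.0], [0.442, 0.897, 0.001], [0.0, 0.001, -1.0]]
contact_force: [1.2, 0.7, -0.1]
gripper_width: 1.003
finger_force: 0.0
```

drive_tool:
  series:
    - {"slide": [0, 0, 0], "spin": 0}
    - {"slide": [0, 0, 0], "spin": 0}
    - {"slide": [0, 0, 0], "spin": 0}
    - {"slide": [0, 0, 0], "spin": 0}
    - {"slide": [0, 0, 0], "spin": 0}
  fingers: 10
  force: 60

```text
clock: 2.07
tcp_pos: [0.5033, 0.3678, 0.0812]
orientation: [[-0.896, 0.443, 0.004], [0.443, 0.896, 0.002], [-0.002, 0.003, -1.0]]
contact_force: [-0.9, 0.2, 0.5]
gripper_width: 0.703
finger_force: 0.0
```

drive_tool:
  series:
    - {"slide": [0, 0, 0], "spin": 0}
    - {"slide": [0, 0, 0], "spin": 0}
    - {"slide": [0, 0, 0], "spin": 0}
    - {"slide": [0, 0, 0], "spin": 0}
    - {"slide": [0, 0, 0], "spin": 0}

```text
clock: 2.48
tcp_pos: [0.502, 0.3666, 0.0786]
orientation: [[-0.896, 0.444, 0.0], [0.444, 0.896, -0.0], [-0.0, -0.0, -1.0]]
contact_force: [0.2, -0.5, 0.1]
gripper_width: 0.325
finger_force: 0.6
```

drive_tool:
  series:
    - {"slide": [0, 0, 0], "spin": 0}
    - {"slide": [0, 0, 0], "spin": 0}
    - {"slide": [0, 0, 0], "spin": 0}
    - {"slide": [0, 0, 0], "spin": 0}

```text
clock: 2.82
tcp_pos: [0.5021, 0.3667, 0.0785]
orientation: [[-0.896, 0.444, 0.0], [0.444, 0.896, -0.0], [-0.0, -0.0, -1.0]]
contact_force: [0.4, -0.5, 0.1]
gripper_width: 0.27
finger_force: 59.5
```

drive_tool:
  series:
    - {"slide": [0, 0, 0.3], "spin": 0}
    - {"slide": [0, 0, 0.8], "spin": 0}
    - {"slide": [0, 0, 0.9], "spin": 0}
    - {"slide": [0, 0, 0], "spin": 0}

```text
clock: 3.15
tcp_pos: [0.5049, 0.3685, 0.1449]
orientation: [[-0.896, 0.444, 0.008], [0.444, 0.896, 0.004], [-0.005, 0.007, -1.0]]
contact_force: [1.1, 1.4, -0.4]
gripper_width: 0.269
finger_force: 59.6
```

Run:
```python
from workcell import r
from h import *
np.set_printoptions(precision=4,suppress=True)
P=[]
for i in range(3):
    s=r.sense();P.append(s['tcp_pos']);im=r.get_image("side")
print(s['clock'],P,s['gripper_width'],s['finger_force'],s['contact_force'])
I2=r.get_image("scene")
# refined pivot/hole/fork from scene again averaged? crop of pin
c=im['color'];sc=I2['color']
a=cv2.resize(c[270:390,180:320],None,fx=3,fy=3,interpolation=cv2.INTER_CUBIC)
b=cv2.resize(sc[90:210,310:450],None,fx=3,fy=3,interpolation=cv2.INTER_CUBIC)
cv2.imwrite("pics/pin2.png",np.hstack([a,b])[:, :800])
```

```text
3.25 [array([0.5049, 0.3685, 0.1449]), array([0.5042, 0.3681, 0.1426]), array([0.5028, 0.3673, 0.1402])] 0.267547023751356 59.619271483970806 [-0.1518 -0.0053 -2.1459]
```

View pics/pin2.png

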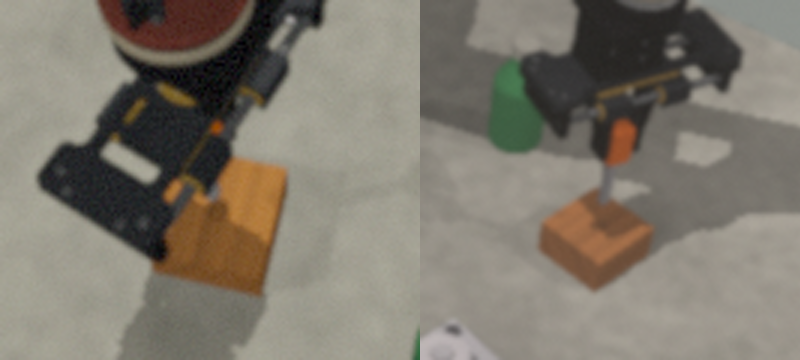

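The crops show the pin upright in the grip, lifted nearly clear of the stand. I'll carry it over the fork next.

drive_tool:
  series:
    - {"slide": [0, 0, 0.4], "spin": 0}
    - {"slide": [0, -0.3, 0.5], "spin": 0}
    - {"slide": [0.18, -0.7, 0], "spin": 0}
    - {"slide": [0.18, -0.96, 0], "spin": 0}
    - {"slide": [0.18, -0.96, 0], "spin": 0}

```text
clock: 3.77
tcp_pos: [0.5177, 0.2786, 0.1654]
orientation: [[-0.897, 0.442, -0.001], [0.442, 0.897, -0.0], [0.001, -0.001, -1.0]]
contact_force: [0.2, 0.9, -2.1]
gripper_width: 0.274
finger_force: 59.6
```

drive_tool:
  series:
    - {"slide": [0.18, -0.96, 0], "spin": 0}
    - {"slide": [0.18, -0.96, 0], "spin": 0}
    - {"slide": [0.18, -0.96, 0], "spin": 0}
    - {"slide": [0.18, -0.96, 0], "spin": 0}
    - {"slide": [0.18, -0.96, 0], "spin": 0}

```text
clock: 4.18
tcp_pos: [0.5446, 0.1337, 0.1651]
orientation: [[-0.896, 0.444, -0.002], [0.444, 0.896, -0.0], [0.001, -0.001, -1.0]]
contact_force: [1.0, -0.5, -1.8]
gripper_width: 0.277
finger_force: 59.6
```

drive_tool:
  series:
    - {"slide": [0.18, -0.96, 0], "spin": 0}
    - {"slide": [0.18, -0.96, 0], "spin": 0}
    - {"slide": [0.18, -0.96, 0], "spin": 0}
    - {"slide": [0.18, -0.96, 0], "spin": 0}
    - {"slide": [0.18, -0.96, 0], "spin": 0}

```text
clock: 4.6
tcp_pos: [0.5716, -0.0102, 0.1651]
orientation: [[-0.896, 0.444, -0.002], [0.444, 0.896, 0.0], [0.002, -0.0, -1.0]]
contact_force: [1.8, 1.0, -2.1]
gripper_width: 0.271
finger_force: 59.6
```

drive_tool:
  series:
    - {"slide": [0.18, -0.96, 0], "spin": 0}
    - {"slide": [0.18, -0.96, 0], "spin": 0}
    - {"slide": [0.18, -0.96, 0], "spin": 0}
    - {"slide": [0.1, -0.5, 0], "spin": 0}
    - {"slide": [0.0, 0, 0], "spin": 0}

```text
clock: 5.02
tcp_pos: [0.5913, -0.1134, 0.1651]
orientation: [[-0.895, 0.447, -0.001], [0.447, 0.895, -0.001], [0.0, -0.001, -1.0]]
contact_force: [-0.2, 0.3, -2.5]
gripper_width: 0.273
finger_force: 59.6
```

drive_tool:
  series:
    - {"slide": [0, 0, 0], "spin": 0}
    - {"slide": [0, 0, 0], "spin": 0}

```text
clock: 5.18
tcp_pos: [0.5909, -0.1092, 0.165]
orientation: [[-0.896, 0.444, -0.001], [0.444, 0.896, 0.001], [0.002, 0.0, -1.0]]
contact_force: [-0.4, 0.2, -1.6]
gripper_width: 0.27
finger_force: 59.6
```

drive_tool:
  series:
    - {"slide": [0.04, -0.28, 0], "spin": 0}
    - {"slide": [0.03, -0.3, -0.5], "spin": 0}
    - {"slide": [0, 0, -0.5], "spin": 0}
    - {"slide": [0, 0, -0.2], "spin": 0}
    - {"slide": [0, 0, 0], "spin": 0}

```text
clock: 5.6
tcp_pos: [0.592, -0.1265, 0.1274]
orientation: [[-0.897, 0.443, -0.004], [0.443, 0.897, 0.002], [0.004, -0.0, -1.0]]
contact_force: [-0.4, -0.2, -2.3]
gripper_width: 0.271
finger_force: 59.6
```

drive_tool:
  series:
    - {"slide": [0, 0, 0], "spin": 0}
    - {"slide": [0, 0, 0], "spin": 0}

```text
clock: 5.77
tcp_pos: [0.594, -0.1274, 0.1305]
orientation: [[-0.896, 0.443, 0.001], [0.443, 0.896, -0.0], [-0.001, 0.0, -1.0]]
contact_force: [0.1, 0.4, -1.1]
gripper_width: 0.271
finger_force: 59.6
```

Run:
```python
from workcell import r
from h import *
np.set_printoptions(precision=4,suppress=True)
s=r.sense();im=r.get_image("wrist");print(s['clock'],s['tcp_pos'])
np.savez("w2.npz",tcp=s['tcp_pos'],R=s['orientation'],**im)
cv2.imwrite("pics/w2.png",cv2.resize(im["color"][120:300,160:400],None,fx=3.3,fy=3.3,interpolation=cv2.INTER_CUBIC))
```

```text
5.7667 [ 0.594  -0.1274  0.1305]
```

View pics/w2.png

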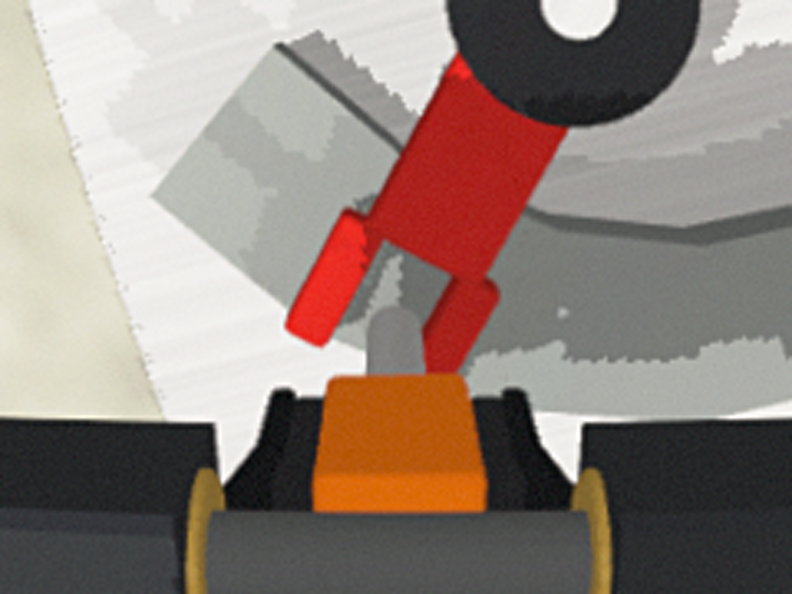

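The wrist crop (3.3x) shows the slot's inner end between (385,240) and (455,278), the left prong's inner edge running down to (322,347), and the pin tip at about (395,315), slightly to the right side of the slot.

Run:
```python
from h import *
np.set_printoptions(precision=4,suppress=True)
w=dict(np.load("w2.npz"))
f=lambda x,y,z:wplane(w,w['tcp'],w['R'],(x+.5)/3.3-.5+160,(y+.5)/3.3-.5+120,z)
a,b=f(385,240,.044),f(455,278,.044);l=f(320,347,.044);tip=f(395,315,.062+.0)
print(a,b,np.linalg.norm(a-b),l,"tip",tip)
d=(l-a)[:2];d/=np.linalg.norm(d);print("dir",d,np.arctan2(d[1],d[0]))
q=(b-a)[:2];print("across",np.degrees(np.arctan2(q[1],q[0])))
for ang in(-.951,np.arctan2(d[1],d[0])):
    e=np.array([np.cos(ang),np.sin(ang)]);n=np.array([-e[1],e[0]])
    F=(a+b)[:2]/2+.007*e
    print("fork",F,"pivot",F-.15*e,"tcp off radial/tang",e@(w['tcp'][:2]-F),n@(w['tcp'][:2]-F),"tip",e@(tip[:2]-F),n@(tip[:2]-F))
print("pulley",f(580,0,.06))
```

```text
[ 0.58   -0.1241  0.044 ] [ 0.596  -0.1131  0.044 ] 0.019370306261417204 [ 0.5972 -0.1506  0.044 ] tip [ 0.5928 -0.1277  0.062 ]
dir [ 0.5436 -0.8393] -0.9960394311322122
across 34.437311237712734
fork [ 0.5921 -0.1243] pivot [ 0.5049 -0.0022] tcp off radial/tang 0.003644148211795852 -0.00018332365385455545 tip 0.0031855078227877105 -0.0013740222629559558
fork [ 0.5918 -0.1245] pivot [0.5103 0.0014] tcp off radial/tang 0.0036416079431941394 0.00029610656880130887 tip 0.003237042921644144 -0.0009140344673939772
pulley [ 0.5471 -0.0602  0.06  ]
```

drive_tool:
  series:
    - {"slide": [-0.04, 0.05, -0.3], "spin": 0}
    - {"slide": [0, 0, -0.4], "spin": 0}
    - {"slide": [0, 0, -0.2], "spin": 0}
    - {"slide": [0, 0, 0], "spin": 0}
    - {"slide": [0, 0, 0], "spin": 0}

```text
clock: 6.23
tcp_pos: [0.5914, -0.1259, 0.1013]
orientation: [[-0.896, 0.444, -0.002], [0.444, 0.896, 0.001], [0.002, -0.0, -1.0]]
contact_force: [0.3, -0.7, -1.9]
gripper_width: 0.268
finger_force: 59.6
```

drive_tool:
  series:
    - {"slide": [0, 0, 0], "spin": 0}
    - {"slide": [0, 0, 0], "spin": 0}

```text
clock: 6.4
tcp_pos: [0.5926, -0.1264, 0.1029]
orientation: [[-0.896, 0.444, 0.001], [0.444, 0.896, -0.0], [-0.001, 0.0, -1.0]]
contact_force: [0.7, -0.3, -1.7]
gripper_width: 0.269
finger_force: 59.6
```

drive_tool:
  series:
    - {"slide": [0.27, 0.28, 0], "spin": 0}
    - {"slide": [0.28, 0.25, 0], "spin": 0}
    - {"slide": [0.26, 0.27, 0], "spin": 0}
    - {"slide": [0.24, 0.29, 0], "spin": 0}
    - {"slide": [0.22, 0.3, 0], "spin": 0}

```text
clock: 6.82
tcp_pos: [0.6309, -0.0836, 0.1024]
orientation: [[-0.896, 0.443, -0.001], [0.443, 0.896, -0.0], [0.001, -0.001, -1.0]]
contact_force: [-3.8, -2.6, -1.6]
gripper_width: 0.273
finger_force: 59.7
```

drive_tool:
  series:
    - {"slide": [0.19, 0.33, 0], "spin": 0}
    - {"slide": [0.17, 0.34, 0], "spin": 0}
    - {"slide": [0.15, 0.35, 0], "spin": 0}
    - {"slide": [0.11, 0.36, 0], "spin": 0}
    - {"slide": [0.09, 0.37, 0], "spin": 0}

```text
clock: 7.23
tcp_pos: [0.6517, -0.0316, 0.1021]
orientation: [[-0.896, 0.443, -0.001], [0.443, 0.896, -0.002], [0.001, -0.002, -1.0]]
contact_force: [-4.1, -5.8, -1.4]
gripper_width: 0.273
finger_force: 59.8
```

drive_tool:
  series:
    - {"slide": [0, 0, 0], "spin": 0}
    - {"slide": [0, 0, 0], "spin": 0}
    - {"slide": [0, 0, 0], "spin": 0}
    - {"slide": [0, 0, 0], "spin": 0}

```text
clock: 7.57
tcp_pos: [0.6516, -0.0326, 0.1022]
orientation: [[-0.896, 0.443, -0.0], [0.443, 0.896, -0.001], [-0.0, -0.001, -1.0]]
contact_force: [-3.0, -5.8, -3.4]
gripper_width: 0.271
finger_force: 59.8
```

Run:
```python
from workcell import r
from h import *
s=r.sense();im=r.get_image("wrist");print(s['clock'],s['tcp_pos'],s['contact_force'])
np.savez("w3.npz",tcp=s['tcp_pos'],R=s['orientation'],**im)
cv2.imwrite("pics/w3.png",cv2.resize(im["color"][120:300,160:400],None,fx=3.3,fy=3.3,interpolation=cv2.INTER_CUBIC))
```

```text
7.5667 [ 0.65161733 -0.03258171  0.10215998] [-3.03736291 -5.7506657  -3.36061713]
```

View pics/w3.png

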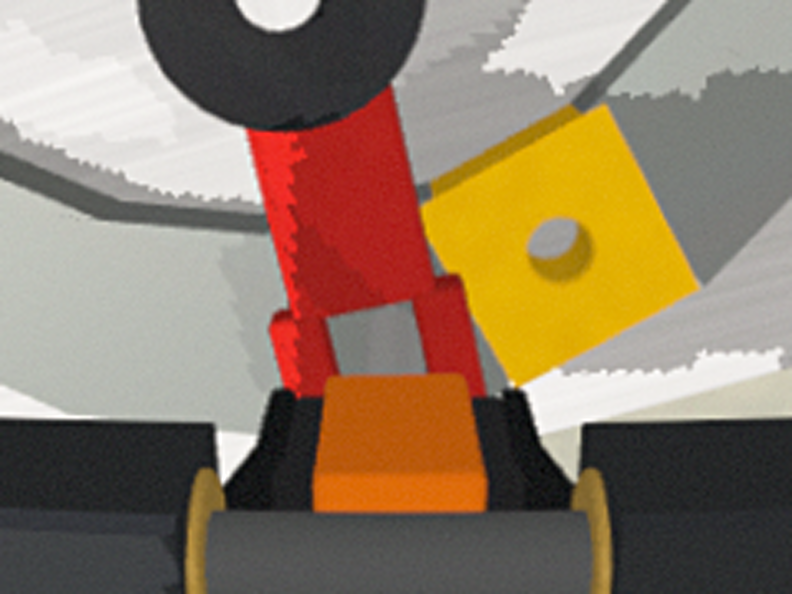

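The crop shows the arm swung with the pin in its slot. The hole is at (559,247), and the block corners are at (424,203), (607,105), (698,288) and (517,385).

Run:
```python
from h import *
np.set_printoptions(precision=4,suppress=True)
w=dict(np.load("w3.npz"));t=w['tcp'];R=w['R']
f=lambda x,y,z:wplane(w,t,R,(x+.5)/3.3-.5+160,(y+.5)/3.3-.5+120,z)
h=f(559,247,.028);c=np.mean([f(*q,.028) for q in((424,203),(607,105),(698,288),(517,385))],0)
print("hole",h,"block",c,"piv dist",np.hypot(*(h[:2]-[.505,-.0025])))
e=(f(330,318,.044)+f(413,300,.044))/2;print("slot end",e,"pulley",f(280,0,.06))
print("delta units",(h-t)/.03,"shank axis tip",t-[0,0,.0685])
```

```text
hole [0.654  0.0072 0.028 ] block [0.6546 0.0081 0.028 ] piv dist 0.14928229304631505
slot end [ 0.6438 -0.0354  0.044 ] pulley [ 0.577  -0.0209  0.06  ]
delta units [ 0.0783  1.3264 -2.472 ] shank axis tip [ 0.6516 -0.0326  0.0337]
```

drive_tool:
  series:
    - {"slide": [0.07, 0.33, 0], "spin": 0}
    - {"slide": [0.03, 0.34, 0], "spin": 0}
    - {"slide": [0, 0.34, 0], "spin": 0}
    - {"slide": [-0.01, 0.33, 0], "spin": 0}
    - {"slide": [0, 0, 0], "spin": 0}

```text
clock: 8.03
tcp_pos: [0.6544, 0.0085, 0.1023]
orientation: [[-0.897, 0.443, -0.0], [0.443, 0.897, -0.002], [-0.001, -0.002, -1.0]]
contact_force: [-1.5, -6.9, -2.6]
gripper_width: 0.275
finger_force: 59.8
```

drive_tool:
  series:
    - {"slide": [0, 0, 0], "spin": 0}
    - {"slide": [0, 0, 0], "spin": 0}
    - {"slide": [0, 0, -0.1], "spin": 0}
    - {"slide": [0, 0, 0], "spin": 0}
    - {"slide": [0, 0, 0], "spin": 0}

```text
clock: 8.45
tcp_pos: [0.6556, 0.0067, 0.0999]
orientation: [[-0.896, 0.444, 0.003], [0.444, 0.896, -0.002], [-0.003, -0.001, -1.0]]
contact_force: [1.0, -6.9, -3.2]
gripper_width: 0.273
finger_force: 59.8
```

Run:
```python
from workcell import r
from h import *
s=r.sense();im=r.get_image("wrist");print(s['clock'],s['tcp_pos'],s['contact_force'])
np.savez("w4.npz",tcp=s['tcp_pos'],R=s['orientation'],**im)
cv2.imwrite("pics/w4.png",cv2.resize(im["color"][150:270,200:360],None,fx=5,fy=5,interpolation=cv2.INTER_CUBIC))
```

```text
8.45 [0.65562414 0.00667577 0.09991126] [ 1.0307487  -6.92898818 -3.2049455 ]
```

View pics/w4.png

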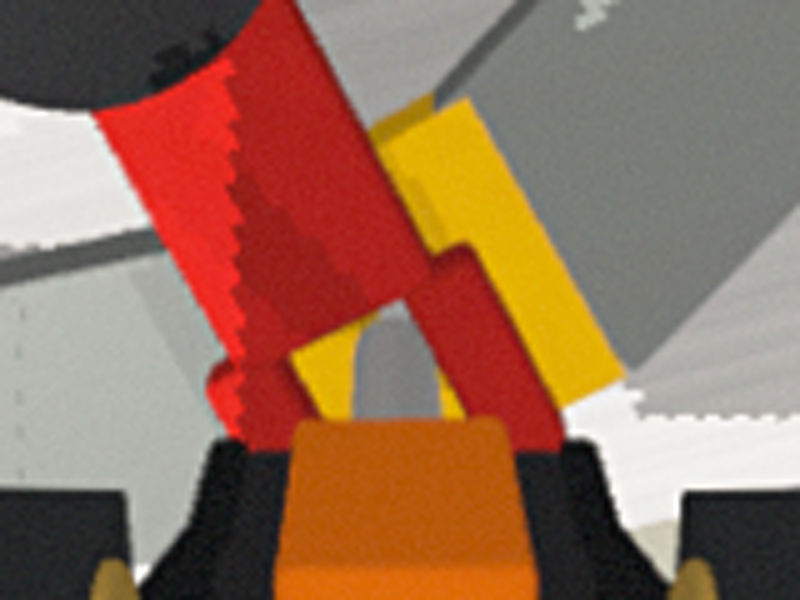

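The tip now covers the hole inside the fork, with only a sliver of hole visible at (400,307). I'm feeling downward gently.

drive_tool:
  series:
    - {"slide": [-0.02, 0.03, -0.1], "spin": 0}
    - {"slide": [0, 0, -0.1], "spin": 0}
    - {"slide": [0, 0, -0.1], "spin": 0}
    - {"slide": [0, 0, 0], "spin": 0}
    - {"slide": [0, 0, 0], "spin": 0}

```text
clock: 8.92
tcp_pos: [0.6552, 0.0079, 0.0912]
orientation: [[-0.896, 0.444, 0.003], [0.444, 0.896, -0.002], [-0.004, -0.0, -1.0]]
contact_force: [-0.7, -6.4, -1.5]
gripper_width: 0.275
finger_force: 59.7
```

drive_tool:
  series:
    - {"slide": [0, 0, 0], "spin": 0}
    - {"slide": [0, 0, 0], "spin": 0}

```text
clock: 9.08
tcp_pos: [0.6552, 0.0079, 0.0912]
orientation: [[-0.896, 0.444, 0.003], [0.444, 0.896, -0.002], [-0.004, -0.0, -1.0]]
contact_force: [-0.4, -6.6, -1.8]
gripper_width: 0.266
finger_force: 59.7
```

The tip is now at about z 0.023, below the block top at 0.028, with no vertical reaction, so the pin is entering the hole.

drive_tool:
  series:
    - {"slide": [0, 0, -0.1], "spin": 0}
    - {"slide": [0, 0, -0.1], "spin": 0}
    - {"slide": [0, 0, -0.1], "spin": 0}
    - {"slide": [0, 0, 0], "spin": 0}
    - {"slide": [0, 0, 0], "spin": 0}

```text
clock: 9.5
tcp_pos: [0.6551, 0.0079, 0.082]
orientation: [[-0.896, 0.444, 0.003], [0.444, 0.896, -0.002], [-0.003, -0.0, -1.0]]
contact_force: [0.2, -7.7, -1.1]
gripper_width: 0.274
finger_force: 59.7
```

drive_tool:
  series:
    - {"slide": [0, 0, -0.1], "spin": 0}
    - {"slide": [0, 0, -0.1], "spin": 0}
    - {"slide": [0, 0, 0], "spin": 0}
    - {"slide": [0, 0, 0], "spin": 0}

```text
clock: 9.83
tcp_pos: [0.6551, 0.0078, 0.076]
orientation: [[-0.896, 0.444, 0.003], [0.444, 0.896, -0.002], [-0.003, -0.0, -1.0]]
contact_force: [0.5, -6.4, -2.1]
gripper_width: 0.274
finger_force: 59.7
```

drive_tool:
  series:
    - {"slide": [0, 0, -0.06], "spin": 0}
    - {"slide": [0, 0, -0.05], "spin": 0}
    - {"slide": [0, 0, 0], "spin": 0}
    - {"slide": [0, 0, 0], "spin": 0}
    - {"slide": [0, 0, 0], "spin": 0}

```text
clock: 10.25
tcp_pos: [0.6555, 0.0078, 0.0744]
orientation: [[-0.896, 0.444, 0.004], [0.444, 0.896, -0.002], [-0.004, -0.0, -1.0]]
contact_force: [-3.1, -5.8, 6.4]
gripper_width: 0.271
finger_force: 59.7
```

The plate is taking the push (about 8 N up) at the expected TCP height of 0.0744, so the pin is home. I'll release it.

drive_tool:
  series:
    - {"slide": [0, 0, 0], "spin": 0}
    - {"slide": [0, 0, 0], "spin": 0}
    - {"slide": [0, 0, 0], "spin": 0}
    - {"slide": [0, 0, 0], "spin": 0}
    - {"slide": [0, 0, 0], "spin": 0}
  fingers: 80

```text
clock: 10.67
tcp_pos: [0.6539, 0.0098, 0.0721]
orientation: [[-0.896, 0.444, 0.0], [0.444, 0.896, 0.001], [0.0, 0.001, -1.0]]
contact_force: [-0.2, 0.4, 0.3]
gripper_width: 0.565
finger_force: 0.0
```

drive_tool:
  series:
    - {"slide": [0, 0, 0], "spin": 0}
    - {"slide": [0, 0, 0], "spin": 0}
    - {"slide": [0, 0, 0], "spin": 0}
    - {"slide": [0, 0, 0], "spin": 0}
    - {"slide": [0, 0, 0], "spin": 0}

```text
clock: 11.08
tcp_pos: [0.6538, 0.0092, 0.0722]
orientation: [[-0.896, 0.444, -0.0], [0.444, 0.896, 0.0], [0.0, 0.0, -1.0]]
contact_force: [-0.4, 0.7, -0.1]
gripper_width: 0.895
finger_force: 0.0
```

Run:
```python
from workcell import r
from h import *
s=r.sense();a=r.get_image("wrist");b=r.get_image("side");print(s['clock'],s['tcp_pos'],s['contact_force'],s['gripper_width'])
A=cv2.resize(a["color"][150:290,200:360],None,fx=2.5,fy=2.5);B=cv2.resize(b["color"][130:270,150:310],None,fx=2.5,fy=2.5)
cv2.imwrite("pics/w5.png",np.hstack([A,B]))
```

```text
11.0833 [0.65375382 0.00919244 0.07217101] [-0.37263014  0.68555864 -0.10547851] 0.8945102602414506
```

View pics/w5.png

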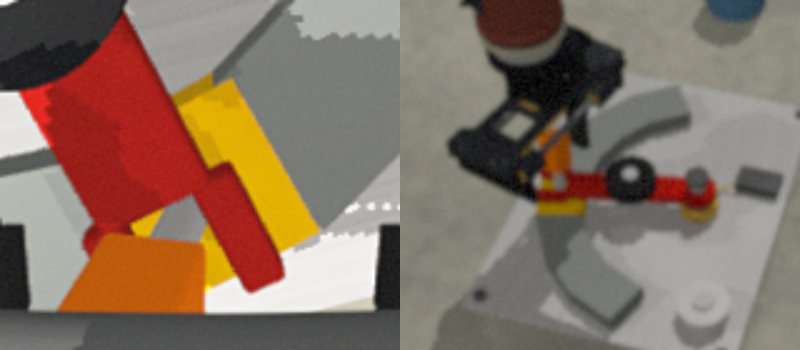

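The pin holds the arm. It leans clockwise within the hole's play. I'll lift straight clear and measure the lean.

drive_tool:
  series:
    - {"slide": [0, 0, 0.4], "spin": 0}
    - {"slide": [0, 0, 0.8], "spin": 0}
    - {"slide": [0, 0, 0.9], "spin": 0}
    - {"slide": [0, 0, 0.9], "spin": 0}
    - {"slide": [0, 0, 0.9], "spin": 0}

```text
clock: 11.6
tcp_pos: [0.6537, 0.0091, 0.1915]
orientation: [[-0.896, 0.444, 0.001], [0.444, 0.896, -0.0], [-0.001, 0.0, -1.0]]
contact_force: [0.4, -0.8, 0.4]
gripper_width: 0.924
finger_force: 0.0
```

drive_tool:
  series:
    - {"slide": [0, 0, 0], "spin": 0}
    - {"slide": [0, 0, 0], "spin": 0}
    - {"slide": [0, 0, 0], "spin": 0}

```text
clock: 11.85
tcp_pos: [0.6536, 0.0091, 0.1895]
orientation: [[-0.896, 0.444, 0.0], [0.444, 0.896, -0.0], [-0.0, 0.0, -1.0]]
contact_force: [-0.3, -0.1, -1.5]
gripper_width: 0.925
finger_force: 0.0
```

Run:
```python
from workcell import r
from h import *
np.set_printoptions(precision=4,suppress=True)
s=r.sense();w=r.get_image("wrist");c=r.get_image("scene");d=r.get_image("side")
print(s['clock'],s['tcp_pos'])
np.savez("w6.npz",tcp=s['tcp_pos'],R=s['orientation'],**w)
cv2.imwrite("pics/w6.png",cv2.resize(w["color"][150:270,200:360],None,fx=5,fy=5,interpolation=cv2.INTER_CUBIC))
k={}
for n,im,(u,v) in(("scene",c,(338,262)),("side",d,(213,190))):
    m=hsv(im,(2,170,100),(16,255,255));z=np.zeros_like(m);z[v-25:v+25,u-25:u+25]=m[v-25:v+25,u-25:u+25]
    for q,t in blobs(z,3): print(n,q,t); k.setdefault(n,q)
print("head",cross(c,k["scene"],d,k["side"]))
```

```text
11.85 [0.6536 0.0091 0.1895]
scene [335.0989 259.5275] [329 254  12  12  91]
side [214.1297 196.7747] [205 182  27  29 293]
head (array([0.6477, 0.0031, 0.0696]), np.float64(0.004539229551792027))
```

View pics/w6.png

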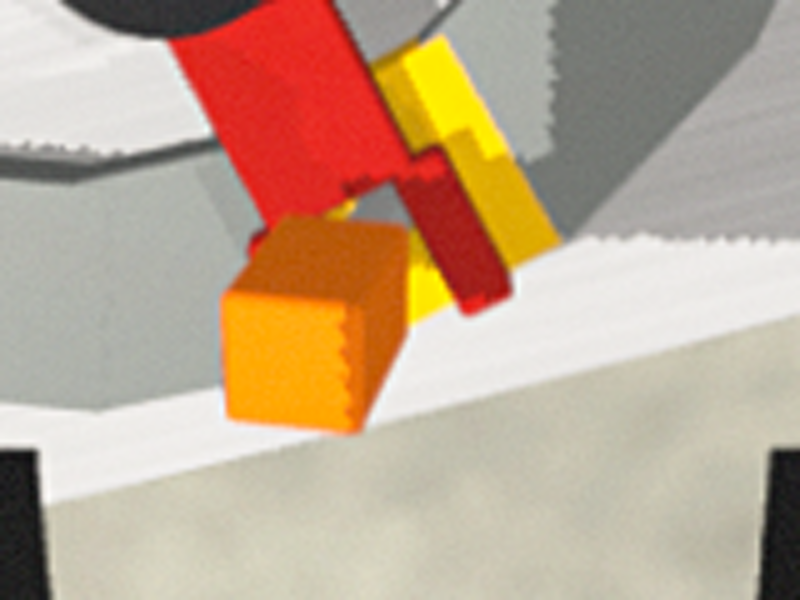

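The crop shows the pin in the fork over the hole, with the head's top face at (222,295), (350,305), (360,432) and (228,415), leaning clockwise.

Run:
```python
from h import *
np.set_printoptions(precision=4,suppress=True)
w=dict(np.load("w6.npz"));t=w['tcp'];R=w['R']
f=lambda x,y,z:wplane(w,t,R,(x+.5)/5-.5+200,(y+.5)/5-.5+150,z)
for z in(.100,.105,.11):
    C=np.array([f(*q,z) for q in((222,295),(350,305),(360,432),(228,415))])
    p=C.mean(0);print(z,p,"edges",np.linalg.norm(np.roll(C,-1,0)-C,axis=1),"offset from hole",p-[.6543,.0075,0],np.hypot(*(p[:2]-[.6543,.0075])))
# underside-of-head near edge, slot end -> arm angle
e=(f(345,188,.044)+f(400,180,.044))/2;a,b=f(180,40,.044),f(265,235,.044);d=(b-a)[:2]
print("arm edge ang",np.arctan2(d[1],d[0]),"arm angle",np.arctan2(d[1],d[0])+.951)
```

```text
0.1 [ 0.6558 -0.013   0.1   ] edges [0.0209 0.0222 0.0222 0.0209] offset from hole [ 0.0015 -0.0205  0.1   ] 0.020553609752781504
0.105 [ 0.6545 -0.0119  0.105 ] edges [0.0205 0.0218 0.0218 0.0205] offset from hole [ 0.0002 -0.0194  0.105 ] 0.019397925404553252
0.11 [ 0.6531 -0.0108  0.11  ] edges [0.0201 0.0213 0.0213 0.0201] offset from hole [-0.0012 -0.0183  0.11  ] 0.018339210865046265
arm edge ang -0.07565119891442866 arm angle 0.8753488010855713
```

```bash
cat > tilt.py <<'E'
from h import *
np.set_printoptions(precision=4,suppress=True)
def cloud(w,us,vs):
    x,y=us-w['cx'],vs-w['cy'];rr=np.hypot(x,y);t=rr/w['fx'];k=np.tan(t)/np.maximum(rr,1e-9)
    Z=w['range_z'][vs,us];p=np.stack([x*k*Z,-y*k*Z,-Z],1)
    T=w['T_tool_cam'];return w['tcp']+(p@T[:3,:3].T+T[:3,3])@w['R'].T
def poly(w,q,s=.75):
    q=np.array(q,float);q=(q-q.mean(0))*s+q.mean(0)
    m=np.zeros(w['range_z'].shape,np.uint8);cv2.fillPoly(m,[np.round(q).astype(np.int32)],1)
    vs,us=np.nonzero(m&(w['range_z']>0));return cloud(w,us,vs)
def plane(p):
    A=np.c_[p[:,:2],np.ones(len(p))];c=np.linalg.lstsq(A,p[:,2],rcond=None)[0]
    r=p[:,2]-A@c;g=abs(r)<3*np.median(abs(r))+1e-4;c=np.linalg.lstsq(A[g],p[g,2],rcond=None)[0]
    n=np.array([-c[0],-c[1],1]);return n/np.linalg.norm(n),p[g].mean(0),r[g].std(),g.sum()
E
python3 - <<'E'
from tilt import *
w=dict(np.load("w6.npz"));F=lambda q:[((x+.5)/5-.5+200,(y+.5)/5-.5+150) for x,y in q]
for nm,q in(("top",((222,295),(350,305),(360,432),(228,415))),("side face",((285,215),(408,228),(350,300),(225,290))),("yellow",((440,130),(500,90),(560,240),(515,265))),("arm",((180,40),(300,10),(400,170),(270,210))),("plate",((100,470),(45,500),(20,420),(90,420)))):
    n,p,sd,k=plane(poly(w,F(q)));print(nm,n,"tilt",np.arccos(n[2]),p,sd,k)
E
```

```text
top [ 0.0078 -0.2238  0.9746] tilt 0.22587333173577598 [ 0.6541 -0.0119  0.1049] 0.0005571153864430621 394
side face [-0.8834  0.4528  0.1204] tilt 1.4500959047313056 [ 0.6447 -0.0026  0.0891] 0.0018979331561673665 241
yellow [-0.001   0.0278  0.9996] tilt 0.027828304652038484 [0.6595 0.0288 0.0288] 0.0006997922146699084 237
arm [-0.0052 -0.0054  1.    ] tilt 0.00747512829616402 [ 0.6249 -0.0016  0.045 ] 0.0006412180703151548 573
plate [0.0171 0.0032 0.9998] tilt 0.017407344864919468 [ 0.6777 -0.0916  0.0069] 0.0006891671259082285 117
```

drive_tool:
  series:
    - {"slide": [0, 0, 0], "spin": 0}
    - {"slide": [0, 0, 0], "spin": 0}
    - {"slide": [0, 0, 0], "spin": 0}
    - {"slide": [0, 0, 0], "spin": 0}
    - {"slide": [0, 0, 0], "spin": 0}

```text
clock: 12.42
tcp_pos: [0.6537, 0.0091, 0.1891]
orientation: [[-0.896, 0.444, -0.0], [0.444, 0.896, 0.0], [0.0, -0.0, -1.0]]
contact_force: [0.6, -0.4, 0.7]
gripper_width: 0.921
finger_force: 0.0
```

Run:
```python
from workcell import r
from tilt import *
s=r.sense();w=r.get_image("wrist");w.update(tcp=np.array(s['tcp_pos']),R=np.array(s['orientation']))
F=lambda q:[((x+.5)/5-.5+200,(y+.5)/5-.5+150) for x,y in q]
n,p,sd,k=plane(poly(w,F(((222,295),(350,305),(360,432),(228,415)))));tip=p-.1*n
print(s['clock'],"tilt",np.arccos(n[2]),p,"tip",tip)
f=lambda x,y,z:wplane(w,w['tcp'],w['R'],(x+.5)/5-.5+200,(y+.5)/5-.5+150,z)
# red points at arm-top height from depth -> PCA direction
m=hsv(w,(0,150,60),(4,255,255))|hsv(w,(176,150,60),(180,255,255))
vs,us=np.nonzero(m&(w['range_z']>0));P=cloud(w,us,vs);P=P[(abs(P[:,2]-.045)<.003)]
d=np.hypot(*(P[:,:2]-[.505,-.0025]).T);Q=P[(d>.10)&(d<.14)][:,:2]
piv=np.array([.505,-.0025])
for lo,hi in((.10,.12),(.12,.14),(.146,.158),(.16,.176)):
    Q=P[(d>lo)&(d<hi)][:,:2]-piv;a=np.arctan2(Q[:,1],Q[:,0])
    if len(a):print(lo,hi,len(a),"ang lo/hi/mid",a.min(),a.max(),(np.percentile(a,2)+np.percentile(a,98))/2)
for a in(-.05,0.0):
    e=np.array([np.cos(a),np.sin(a)]);v=tip[:2]-piv-.15*e;print(a,"fork x,y of tip",e@v,-e[1]*v[0]+e[0]*v[1])
```

```text
12.4167 tilt 0.22716693547249997 [ 0.6542 -0.0117  0.1049] tip [0.6523 0.0108 0.0074]
0.1 0.12 669 ang lo/hi/mid -0.1339813023867383 0.1703759558391103 0.018675370594292973
0.12 0.14 656 ang lo/hi/mid -0.11564819825737035 0.1437923493921793 0.015514395627536995
0.146 0.158 137 ang lo/hi/mid 0.08296382866725735 0.1599920896869081 0.11993972846880074
0.16 0.176 148 ang lo/hi/mid 0.0746907808556222 0.14788929097210143 0.11087595268963016
-0.05 fork x,y of tip -0.0035877867677155378 0.020607258352460533
0.0 fork x,y of tip -0.0027408302558503406 0.013263943857115304
```

The pin is steady: tilt 0.23 rad, tip height 7 mm, tip in the fork frame x -3 mm and y +11 mm, arm at about 0.97 rad. All are inside the limits and the gripper is clear.

```bash
python3 -c "
from workcell import r
print(r.finish_job())"
```

```text
the job is handed in; nothing more can be done
None
```

I handed the job in at about 12.4 s. The pin is home in the lock hole and alone holds the arm at about 0.97 rad, leaning about 0.23 rad (limit 0.3) with its tip about 7 mm above the counter. I saw no contact with the mug, soap bottle or screwdriver, but the hand-in returned no verdict.

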